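# Draw the splicing block from its holder and lay it on the mat

### The arm

A 6-joint arm with a two-finger parallel gripper is mounted at the origin on a cart in front of the work surface, level with it; the furniture and walls round the work are solid. World frame = base frame: x ahead of the robot, y to its left, z up, the work surface at z = 0. Lengths are in mm, angles in rad, forces in N, time in s.
With the tool pointing down it reaches from about 300 to 1000 mm from the base axis. Payload 5.1 kg.
Tool frame: the origin (TCP) lies at the very end of the fingers, on their centre line; the grasp point (between the pads) lies 19 mm behind it (env.grip_depth is the distance from the TCP to the grasp point, in mm); y points along the fingers, z is the direction in which the jaws open and shut, and the axes are right-handed (so a half turn about y gives the same grasp; the last joint's range is limited). The gripper opens to 95 mm and grips with 3 to 60 N. Pads are 20 mm wide; open, the fingers measure 119 mm over their backs; the gripper's body (75 mm by 180 mm) begins 59 mm behind the grasp point.
Start: joints at [1.203, 0.124, 1.65, -0, 1.367, -0.083], TCP at [182.649, 623.798, 214.656] pointing down, gripper open.
Joint ranges: [-2.61, 2.61], [-1.02, 2.33], [0.03, 2.71], [-1.35, 4.49], [0.32, 2.68], [-2.91, 2.91]. Speed limits (rad/s): [2.57, 2.57, 3.14, 3.14, 3.14, 3.14].

### API

Orientations are given as a unit quaternion [x, y, z, w].
In Python, from cell import env, camera, camera_model gives the robot as it stands.
- The arm moves only by the tool drive_tool, never from a script. Its argument "deltas" is text: rows parted by semicolons, each of 5 numbers parted by spaces: the closure in counts, from 0 (fully open) to 255 (shut), then the shift along the tool's x, y, z in m, then the turn about the tool's y in rad. In form: fingers x y z roll; .... A call has 1 to 10 rows; each row shifts and turns the commanded pose from where the row before left it, along the tool's axes as they then stand; what a row does not reach is not made up. A row lasts 1/8 s, in which the tool goes at most 62.5 mm and 10.7 degrees, less where a joint would pass 70% of its speed; a pose out of reach is approached as far as the arm can. A call is refused whole if a number of a shift passes 0.0625 or a number of a turn 0.188, either way. A call with a gripper value outside its range is refused whole. The fingers move at their own pace and stop on an object; "squeeze" is the grip in N (left out, the last holds). Time passes only in rows, so rows that do not move let the fingers close. It gives the time, the measured TCP pose, the force and the opening at its end, in the units of the state.
- env.state(): the state, without advancing time (a new reading comes with each control period).
- camera(name): name is "scene" or "top" or "wrist"; returns (picture, depth): 384x512x3 uint8, red, green, blue; 384x512 float32, mm along the optical axis (not along the pixel's ray), 0 where there is no reading.
- camera_model(name): a dict with "fx", "fy", "cx", "cy" (pixels), "xyz" and "attitude" of the camera in the world. Camera axes: x right, y down, z forward; pixel columns grow to the right and rows downward; lengths in mm; the calibration is good to about 2 mm. A picture is of the moment at which its call begins: read the wrist's pose just before it. camera_model takes no time and is no camera call; for the wrist camera it gives the pose at the moment of the call.
- env.job_done(): hands the job in, once; it reports no verdict.
The state is a dict: "t": time; "joint_positions": joint angles; "joint_vel": joint speeds; "joint_efforts": joint torques, N m; "eef_pos": TCP position; "ee_rot": TCP orientation; "force": force on the tool from outside, world axes, zero at the start; "moment": the same for the moment, N m; "grip_width": opening from 0.0 (shut) to 1.0 (fully open).
Only numpy, scipy, OpenCV 4.12 (cv2) and the standard library are available. Lean on these libraries where they do the work, as an engineer would, in place of code of your own. Each camera call takes 0.05 s, during which the arm holds its last target. There are 200 camera calls.

### The job

Draw the white metal splicing block out of its channel in the plywood holder, straight and level so that it does not bind, and leave the orange gauge bar in the other channel where it is. Then lay the block flat in the middle of the green cutting mat, parallel to the mat's long sides, and let go of it.

Things in the scene. Friction and masses are not known exactly. Their poses are not given: they have to be found in the camera images.
- splicing_block: The bar to take: white-grey metal tape splicing block, loose, 26 wide x 116 long x 12 mm high, about 75 g. Origin: centre of its underside; y along its length, z up. It starts half in one of the holder's channels (either), origin 4 to 7 mm inside the mouth, underside 20 mm above the desk; the half towards the robot is free to grasp from above across its width, some 28 mm out from the mouth.
- gauge: The bar to leave alone: orange plastic gauge bar with black cross lines, loose, 26 x 116 x 12 mm, origin and axes as for the splicing block. It sits half way in the holder's other channel, 90 mm beside the block.
- holder: Fixed plywood holder, clear plastic roof, 72 (x) x 150 (y) x 40 mm high. Origin: centre of its underside, at desk level; x points away from the robot. Two channels along x at y = +45 and -45 mm: 30 mm wide, floor at z 20 mm, roof at z 35 mm, mouth at x -36 mm, back wall at x +30 mm. A bar comes out only straight along -x and is clear when its origin is past x -95 mm.
- mat: Fixed green cutting mat with a white grid, 170 mm (x) x 120 mm (y), 4 mm thick, lying on the desk. Origin: centre of its underside, at desk level; x along its long sides, z up.

How it is judged (in metres and radians):
On the way:
1. the splicing block has been drawn level out of the front of its channel (x of splicing_block in the frame of holder below -0.095 m and angle between splicing_block's own z axis and vertical below 0.2 rad), for 0.1 s.
At the end, for the whole second after the job is handed in: The splicing block lies flat and at rest on the mat, right side up, its centre within 25 mm of the mat's centre and its length within 12 degrees of the mat's long sides; the gauge bar is within 15 mm of where it was (horizontal distance between splicing_block and mat below 0.025 m and z of splicing_block in the frame of mat below 0.008 m and angle between splicing_block's own z axis and vertical below 0.1 rad and angle between the y axis of splicing_block and the x axis of mat, either way round below 0.21 rad and linear speed of splicing_block below 0.02 m/s and distance of gauge from where it was at the start of the episode below 0.015 m); the robot touches nothing.
It fails at once if the splicing block tips more than 20 degrees from level (angle between splicing_block's own z axis and vertical above 0.35 rad).
It fails at once if the block is forced against the holder with more than 30 N (it binds) (contact force between splicing_block and holder above 30 N).
It fails at once if the gauge bar is shifted by more than 15 mm (distance of gauge from where it was at the start of the episode above 0.015 m).
It also fails if it takes over 48 s, if anything falls off the work surface, if the arm or the gripper's body presses on something with over 40 N, if the wrist force passes 120 N, or if a joint passes its speed limit or range.

## Working session

There is one attempt and no reset: what is moved stays moved. The work goes in short steps, Python scripts to look and compute and a tool call to move; the robot and the scene stay as the last step left them, time stands still between calls to the robot, and variables do not carry over. Pictures are saved under pics/ and viewed, about 8 in all and at most 12, crops included, and the job is handed in when it is done.

Besides the shell and the picture viewer there is one more tool, called after "Call:" by a JSON object that holds its "fn" and its "kwargs", one argument or row to a line. drive_tool: Moves the arm, as the interface text tells. Its arguments: {"type":"object","properties":{"deltas":{"type":"string"},"squeeze":{"type":"number"}},"required":["deltas"]}

```bash
mkdir -p pics; ls; cat > h.py <<'E'
import numpy as np,cv2
from cell import env,camera,camera_model
from scipy.spatial.transform import Rotation as R
def rot(m):
    a=np.array(m["attitude"],float)
    return a if a.shape==(3,3) else R.from_quat(a).as_matrix()
def ray(m,u,v,z):
    "pixels onto the plane at height z"
    d=np.stack([(np.asarray(u,float)-m["cx"])/m["fx"],(np.asarray(v,float)-m["cy"])/m["fy"],np.ones(np.shape(u))],-1)@rot(m).T
    o=np.array(m["xyz"]); return o+d*((z-o[2])/d[...,2])[...,None]
E
python3 - <<'E'
from h import *
print(env.state()); print(camera_model("top"),camera_model("scene"))
p,d=camera("top"); cv2.imwrite("pics/top.png",p[...,::-1]); np.savez("top.npz",p=p,d=d)
E
```

```text
pics
{'t': 0.0, 'joint_positions': array([ 1.20344126e+00,  1.24493117e-01,  1.65167214e+00,  4.64712037e-05,
        1.36754043e+00, -8.26588610e-02]), 'joint_vel': array([ 3.99421454e-04,  2.82234932e-04,  1.08055042e-04,  5.25756719e-06,
       -9.66145730e-04, -5.37762225e-04]), 'joint_efforts': array([-1.47995521e-03, -4.17613685e+01, -3.59923983e+01,  7.74169690e-02,
        4.92727244e-02, -1.77103802e-04]), 'eef_pos': array([182.37848157, 623.20671505, 213.39593891]), 'ee_rot': array([ 0.70067861, -0.10050133,  0.1001366 , -0.69922931]), 'force': array([-0.50665235, -0.54817477,  1.00412357]), 'moment': array([-0.02715691,  0.01241245,  0.00232878]), 'grip_width': 1.0013763461031358}
{'fx': 412.6013357530417, 'fy': 412.6013357530417, 'cx': 253.77465145639798, 'cy': 199.8878527068676, 'xyz': array([ 431.23676619, -141.07500754,  898.42775301]), 'attitude': array([-0.69502328,  0.71610513, -0.03029492,  0.05673006])} {'fx': 448.6166339253027, 'fy': 448.6166339253027, 'cx': 257.7940765207032, 'cy': 194.6047964645114, 'xyz': array([  3.10005943, 220.73027618, 603.11092941]), 'attitude': array([-0.4359662 ,  0.79177024, -0.37507923,  0.20578853])}
```

View pics/top.png

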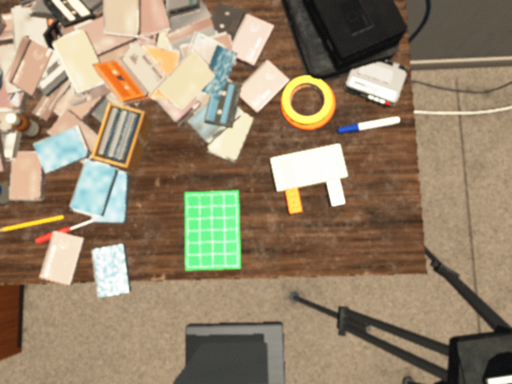

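The top picture shows the holder at about (309,168) with its white roof. The white block sticks out at (336,190), the orange gauge at (293,200), and the mat is at (212,230).

```bash
python3 - <<'E'
from h import *
z=np.load("top.npz");p,d=z["p"],z["d"];m=camera_model("top")
hsv=cv2.cvtColor(p,cv2.COLOR_RGB2HSV)
def big(mask,c):
    n,l,s,ce=cv2.connectedComponentsWithStats(mask.astype(np.uint8)); i=l[c[1],c[0]]; return (l==i) if i else None
def rect(mask,zz,name):
    v,u=np.nonzero(mask); P=ray(m,u,v,zz)[:,:2].astype(np.float32)
    r=cv2.minAreaRect(P); print(name,np.round(r[0],1),np.round(r[1],1),round(r[2],2),"n",len(u),"mean",P.mean(0).round(1),"depth",np.median(d[mask]).round(1))
    return P
g=(hsv[...,0]>40)&(hsv[...,0]<80)&(hsv[...,1]>60)
g=cv2.morphologyEx(g.astype(np.uint8),cv2.MORPH_CLOSE,np.ones((3,3))); rect(big(g,(212,230)),4,"mat")
w=(hsv[...,1]<60)&(hsv[...,2]>170); w=big(w,(310,165))
hold=cv2.morphologyEx(w.astype(np.uint8),cv2.MORPH_OPEN,np.ones((21,21)))
rect(hold>0,40,"holder")
b=w&~(cv2.dilate(hold,np.ones((5,5)))>0); b[:, :310]=0
b=cv2.morphologyEx(b.astype(np.uint8),cv2.MORPH_OPEN,np.ones((3,3)))>0; rect(b,32,"block")
o=(hsv[...,0]>5)&(hsv[...,0]<25)&(hsv[...,1]>150); o[:180]=0;o[220:]=0;o[:,:275]=0;o[:,310:]=0; rect(o,32,"gauge")
c=p[140:280,170:370]; cv2.imwrite("pics/crop.png",cv2.resize(c,None,fx=4,fy=4,interpolation=cv2.INTER_CUBIC)[...,::-1])
E
```

```text
mat [481. -17.] [123.9 174.8] 89.62 n 4545 mean [479.5 -16.3] depth 897.2
holder [ 604.9 -227.1] [ 77.3 150.3] 5.48 n 2360 mean [ 604.4 -228.2] depth 869.7
block [ 546.4 -283.1] [48.3 30.5] 10.01 n 316 mean [ 545.6 -282.8] depth 869.5
gauge [ 533.6 -193.2] [52.6 33. ] 7.83 n 213 mean [ 532.3 -193. ] depth 873.8
```

View pics/crop.png

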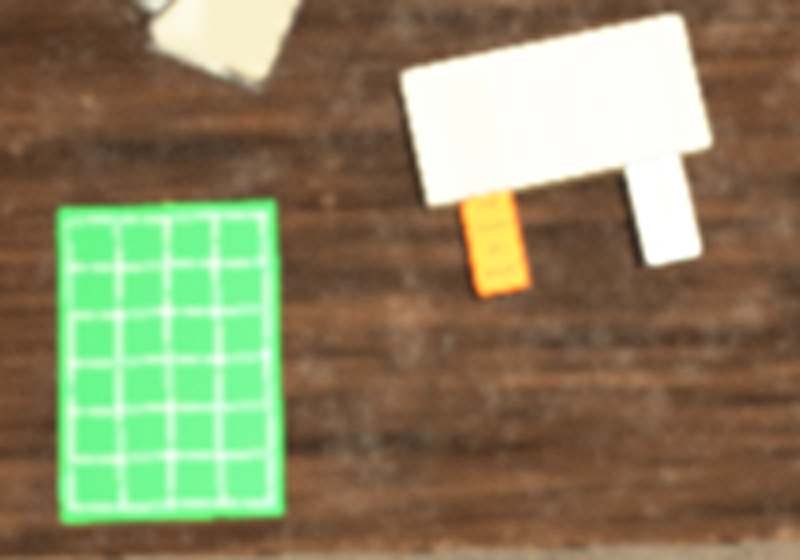

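```bash
python3 - <<'E'
from h import *
z=np.load("top.npz");p=z["p"];m=camera_model("top")
S=4
def corners(pts,zz,name):
    u=np.array([170+(a+.5)/S-.5 for a,b in pts]);v=np.array([140+(b+.5)/S-.5 for a,b in pts])
    P=ray(m,u,v,zz)[:,:2]; print(name,P.round(1).tolist()); return P
c=cv2.resize(p[140:280,170:370],None,fx=S,fy=S,interpolation=cv2.INTER_CUBIC).astype(float)
gray=c.max(2)
# sub-pixel edges: per row crossing for block sides (rows 175..240), holder back edge per column
def fit(P): 
    l=cv2.fitLine(P.astype(np.float32),cv2.DIST_HUBER,0,.01,.01).ravel(); return l
def edge(rows,lo,hi,rising,zz):
    q=[]
    for r in rows:
        s=gray[r,lo:hi]>160; k=np.nonzero(s)[0]
        if len(k): q.append((lo+(k[0] if rising else k[-1]),r))
    return corners2(q,zz)
def corners2(q,zz):
    q=np.array(q,float); return ray(m,170+(q[:,0]+.5)/S-.5,140+(q[:,1]+.5)/S-.5,zz)[:,:2]
def rep(n,P):
    l=fit(P); a=np.degrees(np.arctan2(l[1],l[0])); a=(a+90)%180-90; print(n,"ang",a.round(2),"pt",l[2:].round(1)); return l
rep("blockL",edge(range(185,245,2),590,690,True,32)); rep("blockR",edge(range(165,240,2),640,760,False,32))
rep("gaugeL",edge(range(215,280,2),430,500,True,32)); rep("gaugeR",edge(range(205,270,2),480,570,False,32))
bk=[(x,np.nonzero(gray[:140,x]>160)[0][0]) for x in range(420,670,3)]
rep("holderback",corners2(bk,40))
fr=[(x,80+np.nonzero(gray[80:240,x]>160)[0][-1]) for x in list(range(540,610,3))]
rep("holderfront",corners2(fr,40))
fb=[(x,np.nonzero(gray[:300,x]>160)[0][-1]) for x in range(652,696,2)]
rep("blockfront",corners2(fb,32))
corners([(402,72),(682,14),(710,150),(428,205)],40,"holder")
corners([(57,208),(275,200),(284,515),(62,523)],4,"mat")
E
```

```text
blockL ang 10.42 pt [ 544.8 -268. ]
blockR ang 9.46 pt [ 557.  -297.7]
gaugeL ang 8.92 pt [ 532.9 -178.6]
gaugeR ang 7.97 pt [ 538.7 -208.6]
holderback ang -79.95 pt [ 642.9 -223.5]
holderfront ang -79.56 pt [ 567.  -235.6]
blockfront ang -80.05 pt [ 522.1 -286.4]
holder [[627.2, -147.5], [653.1, -296.5], [579.7, -307.2], [555.5, -158.9]]
mat [[565.8, 44.7], [566.3, -75.9], [395.5, -76.8], [394.3, 43.1]]
```

```bash
cat >> h.py <<'E'
def plan(xy,z,yaw):
    "tool-frame shift (mm) and roll (rad) to have TCP at xy,z with tool z across a bar at yaw (deg)"
    s=env.state();T=R.from_quat(s["ee_rot"]).as_matrix();p=np.array(s["eef_pos"])
    print("t",s["t"],"tcp",p.round(1),"F",s["force"].round(1),"w",round(s["grip_width"],3)); print("tool x,y,z cols",T.round(3).tolist())
    d=T.T@(np.array([*xy,z])-p)
    a=np.radians(yaw); want=np.array([-np.sin(a),np.cos(a),0]); w=T.T@want
    roll=np.arctan2(w[0],w[2]); roll=(roll+np.pi/2)%np.pi-np.pi/2
    print("shift mm (tool axes now)",d.round(1),"roll",roll.round(4),"j",s["joint_positions"].round(2))
E
python3 -c "
from h import *
plan((515,-290),200,10)"
```

```text
t 0.05 tcp [182.4 623.2 213.4] F [-0.1 -0.7  1. ] w 0.999
tool x,y,z cols [[0.96, -0.001, 0.281], [-0.281, -0.002, 0.96], [-0.0, -1.0, -0.002]]
shift mm (tool axes now) [ 575.7   14.9 -783. ] roll -0.4593 j [ 1.2   0.12  1.65 -0.    1.37 -0.08]
```

Call:
{"fn": "drive_tool", "kwargs": {
  "deltas": "80 0.036 0.001 -0.049 0; 80 0.036 0.001 -0.049 0; 80 0.036 0.001 -0.049 0; 80 0.036 0.001 -0.049 0; 80 0.036 0.001 -0.049 0; 80 0.036 0.001 -0.049 0; 80 0.036 0.001 -0.049 0; 80 0.036 0.001 -0.049 0; 80 0.036 0.001 -0.049 0; 80 0.036 0.001 -0.049 0",
  "squeeze": 25
}}

```text
t: 1.3
eef_pos: [390.4, 50.5, 204.3]
ee_rot: [-0.7, 0.1, -0.1, 0.7]
force: [1.0, 0.1, 0.5]
grip_width: 0.685
```

Call:
{"fn": "drive_tool", "kwargs": {
  "deltas": "80 0.036 0.001 -0.049 0; 80 0.036 0.001 -0.049 0; 80 0.036 0.001 -0.049 0; 80 0.036 0.001 -0.049 0; 80 0.036 0.001 -0.049 0; 80 0.036 0.001 -0.049 0; 80 0 0 0 -0.153; 80 0 0 0 -0.153; 80 0 0 0 -0.153; 80 0 0 0 0"
}}

```text
t: 2.55
eef_pos: [514.8, -290.3, 197.8]
ee_rot: [-0.704, -0.06, 0.061, 0.705]
force: [-0.2, -0.9, -0.7]
grip_width: 0.685
```

```bash
python3 - <<'E'
from h import *
plan((549,-283),200,10)
m=camera_model("wrist");print(m)
p,d=camera("wrist"); cv2.imwrite("pics/w1.png",p[...,::-1]); np.savez("w1.npz",p=p,d=d,xyz=m["xyz"],att=m["attitude"])
E
```

```text
t 2.55 tcp [ 514.8 -290.3  197.8] F [-0.2 -0.9 -0.7] w 0.685
tool x,y,z cols [[0.985, -0.001, -0.171], [0.171, 0.001, 0.985], [-0.001, -1.0, 0.001]]
shift mm (tool axes now) [34.9 -2.2  1.3] roll -0.0022 j [-0.6   0.01  1.8  -0.    1.33 -2.35]
{'fx': 290.0769547254405, 'fy': 290.0769547254405, 'cx': 250.46696783580398, 'cy': 195.31218494934174, 'xyz': array([ 438.25542268, -303.69856014,  368.58061519]), 'attitude': array([0.6371232 , 0.75784534, 0.10761743, 0.09034912])}
```

View pics/w1.png

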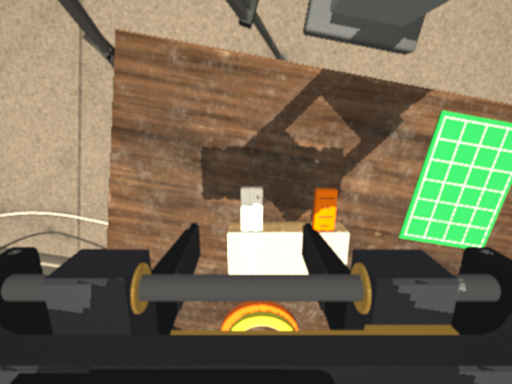

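The wrist view shows the block at columns 241–263 and rows 186–230, the gauge at (326,210), the holder below them, and the mat on the right. I'll measure the block's sides from here.

```bash
python3 - <<'E'
from h import *
z=np.load("w1.npz");p=z["p"];m=dict(camera_model("wrist"),xyz=z["xyz"],attitude=z["att"])
g=p.max(2).astype(float); hsv=cv2.cvtColor(p,cv2.COLOR_RGB2HSV)
print(p[200,232:272].max(1)); print(p[178:240,251].max(1))
def q(r,lo,hi,a=None):
    s=(p[r].max(1)>135)if a is None else a[r]; k=lo+np.nonzero(s[lo:hi])[0]; return k[0]-.5,k[-1]+.5
o=(hsv[...,0]<22)&(hsv[...,1]>190)&(hsv[...,2]>140)
for n,lo,hi,a in(("block",232,275,None),("gauge",305,350,o)):
    L,Rr=[],[]
    for r in range(192,222): x,y=q(r,lo,hi,a);L.append(ray(m,x,r,32)[:2]);Rr.append(ray(m,y,r,32)[:2])
    L,Rr=np.array(L),np.array(Rr)
    for e in(L,Rr): l=cv2.fitLine(e.astype(np.float32),cv2.DIST_HUBER,0,.01,.01).ravel(); print(n,"ang",np.degrees(np.arctan(l[1]/l[0])).round(2),"pt",l[2:].round(1))
    c=((L+Rr)/2); l=cv2.fitLine(c.astype(np.float32),cv2.DIST_HUBER,0,.01,.01).ravel(); print("mid",l.round(3),"width",np.linalg.norm(L-Rr,axis=1).mean().round(1))
E
```

```text
[160 158 157 160 158 149 130 130 161 200 223 224 224 224 223 224 223 220
 218 223 225 221 223 225 224 224 223 225 226 212 161 106 100 103  91  85
  85  86  76  66]
[ 73  75  77  78  76  72  68  74 107 155 200 228 230 227 226 226 226 225
 225 225 225 224 223 223 221 220 223 246 255 255 255 255 255 255 255 255
 255 255 255 255 255 255 255 255 255 255 255 255 255 255 255 255 251 219
 240 255 255 255 255 255 255 255]
block ang -8.67 pt [ 552.2 -303.5]
block ang 13.33 pt [ 549.4 -268.4]
mid [ 9.99000e-01  3.80000e-02  5.44885e+02 -2.85873e+02] width 38.6
gauge ang 8.65 pt [ 531.5 -209.1]
gauge ang 9.4 pt [ 527.9 -181.8]
mid [ 9.87000e-01  1.58000e-01  5.32808e+02 -1.94937e+02] width 27.5
```

```bash
python3 - <<'E'
from h import *
z=np.load("w1.npz");p=z["p"];m=dict(camera_model("wrist"),xyz=z["xyz"],attitude=z["att"])
b=p[...,2].astype(float); print(b[200,234:268].astype(int)); print(b[180:236,245].astype(int))
L,Rr=[],[]
for r in range(190,224):
    k=234+np.nonzero(b[r,234:270]>150)[0]; x,y=k[0],k[-1]
    x-=(b[r,x]-150)/(b[r,x]-b[r,x-1]); y+=(b[r,y]-150)/(b[r,y]-b[r,y+1])
    L.append(ray(m,x,r,32)[:2]);Rr.append(ray(m,y,r,32)[:2])
L,Rr=np.array(L),np.array(Rr)
for e in(L,Rr,(L+Rr)/2): l=cv2.fitLine(e.astype(np.float32),cv2.DIST_HUBER,0,.01,.01).ravel(); print("ang",np.degrees(np.arctan(l[1]/l[0])).round(2),"pt",l[2:].round(1))
print("width",np.linalg.norm(L-Rr,axis=1).round(1)[::4])
c=[188+i for i in range(-4,4)]
print("front edge",ray(m,251,186.7,32).round(1))
E
```

```text
[ 84  89  92  87  74  76 112 159 186 193 192 192 192 192 191 187 185 193
 195 190 192 193 192 190 190 192 193 178 132  75  59  61  56  52]
[ 42  42  41  44  41  52  85 127 158 181 193 195 194 195 196 195 194 193
 192 193 192 191 190 188 188 217 255 255 255 255 255 255 255 255 255 255
 255 255 255 255 255 255 255 255 255 255 255 255 255 255 255 243 221 250
 254 254]
ang 7.08 pt [ 555.9 -296.3]
ang 12.23 pt [ 543.9 -270.5]
ang 9.65 pt [ 548.8 -283.5]
width [25.8 25.9 25.3 25.3 27.7 28.7 28.6 28.5 28.6]
front edge [ 523.6 -288.1   32. ]
```

Call:
{"fn": "drive_tool", "kwargs": {
  "deltas": "80 0.035 0 0.001 0; 80 0 0.05 0 0; 80 0 0.05 0 0; 80 0 0.04 0 0; 80 0 0.015 0 0; 80 0 0.01 0 0; 80 0 0.01 0 0; 80 0 0 0 0"
}}

```text
t: 3.6
eef_pos: [549.7, -283.6, 24.0]
ee_rot: [0.705, 0.062, -0.061, -0.704]
force: [0.4, 0.7, 0.2]
grip_width: 0.685
```

```bash
python3 - <<'E'
from h import *
plan((549,-283.3),22,10)
p,d=camera("scene"); cv2.imwrite("pics/s1.png",p[...,::-1])
E
```

```text
t 3.6 tcp [ 549.7 -283.6   24. ] F [0.4 0.7 0.2] w 0.685
tool x,y,z cols [[0.985, 0.0, -0.173], [0.173, -0.0, 0.985], [0.0, -1.0, -0.0]]
shift mm (tool axes now) [-0.7  2.   0.4] roll -0.0006 j [-0.56  0.24  1.86  0.    1.04 -2.31]
```

View pics/s1.png

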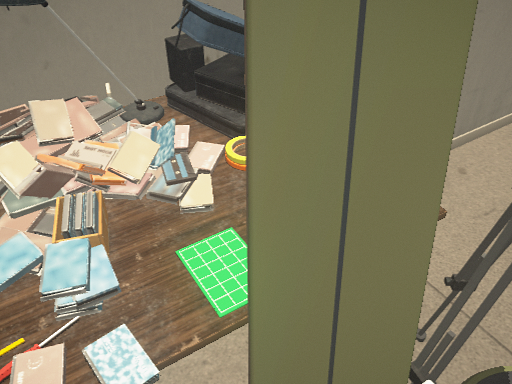

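The arm hides the block in the scene view. I'll close gently and watch the wrist force.

Call:
{"fn": "drive_tool", "kwargs": {
  "deltas": "120 0 0.002 0 0; 150 0 0 0 0; 170 0 0 0 0; 178 0 0 0 0; 178 0 0 0 0",
  "squeeze": 4
}}

```text
t: 4.28
eef_pos: [549.5, -283.4, 21.7]
ee_rot: [-0.704, -0.062, 0.062, 0.704]
force: [-0.7, -1.1, -0.4]
grip_width: 0.307
```

Call:
{"fn": "drive_tool", "kwargs": {
  "deltas": "190 0 0 0 0; 195 0 0 0 0; 195 0 0 0 0; 195 0 0 0 0"
}}

```text
t: 4.78
eef_pos: [549.4, -283.4, 21.6]
ee_rot: [-0.704, -0.061, 0.062, 0.704]
force: [0.6, -0.7, 0.5]
grip_width: 0.271
```

Call:
{"fn": "drive_tool", "kwargs": {
  "deltas": "230 0 0 0 0; 230 0 0 0 0; 230 0 -0.001 0 0; 230 -0.005 0 0 0; 230 -0.005 0 0 0; 230 -0.005 0 0 0",
  "squeeze": 25
}}

```text
t: 5.52
eef_pos: [534.1, -286.0, 22.5]
ee_rot: [-0.704, -0.061, 0.062, 0.704]
force: [-0.5, -0.2, -1.0]
grip_width: 0.273
```

Call:
{"fn": "drive_tool", "kwargs": {
  "deltas": "230 -0.01 0 0 0; 230 -0.01 0 0 0; 230 -0.01 0 0 0; 230 -0.01 0 0 0; 230 -0.01 0 0 0; 230 -0.01 0 0 0; 230 -0.01 0 0 0; 230 -0.01 0 0 0; 230 -0.01 0 0 0; 230 0 0 0 0"
}}

```text
t: 6.78
eef_pos: [445.3, -301.6, 22.6]
ee_rot: [-0.704, -0.061, 0.061, 0.705]
force: [0.6, 0.5, -1.7]
grip_width: 0.27
```

```bash
python3 - <<'E'
from h import *
plan((447,-16),60,0)
m=camera_model("wrist")
p,d=camera("wrist"); cv2.imwrite("pics/w2.png",p[...,::-1]); np.savez("w2.npz",p=p,d=d,xyz=m["xyz"],att=m["attitude"])
p,d=camera("top"); np.savez("t2.npz",p=p,d=d);cv2.imwrite("pics/t2.png",cv2.resize(p[130:290,170:370],None,fx=3,fy=3)[...,::-1])
E
```

```text
t 6.775 tcp [ 445.3 -301.6   22.6] F [ 0.6  0.5 -1.7] w 0.27
tool x,y,z cols [[0.985, -0.0, -0.173], [0.173, 0.0, 0.985], [-0.0, -1.0, 0.0]]
shift mm (tool axes now) [ 50.9 -37.4 281.1] roll 0.1734 j [-0.7   0.08  2.05  0.    1.02 -2.44]
```

View pics/w2.png

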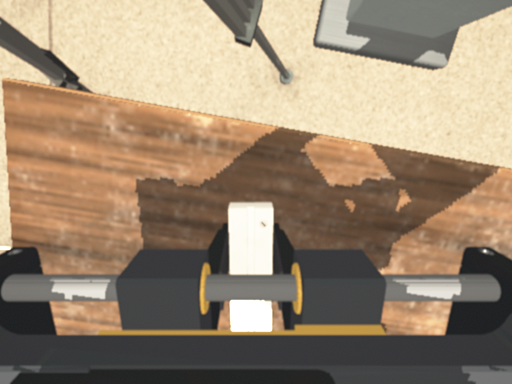

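View pics/t2.png

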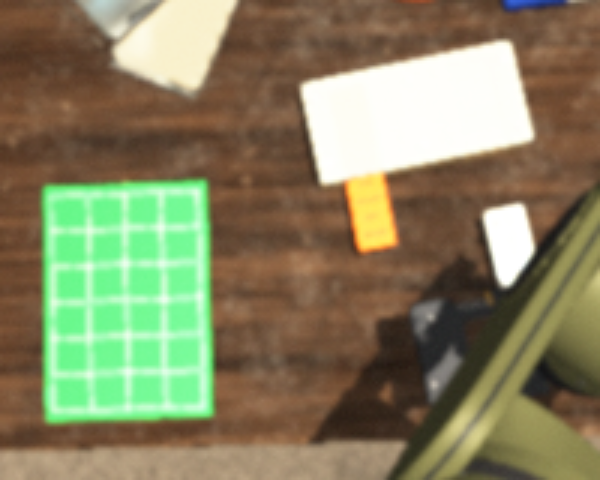

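Both pictures show the block held square between the fingers and clear of the holder. The gauge is still in its channel at (372,212) in the crop. Next I'll lift and carry the block over the mat.

Call:
{"fn": "drive_tool", "kwargs": {
  "deltas": "230 0 -0.02 0 0; 230 0 -0.02 0 0; 230 0.0102 0 0.0562 0; 230 0.0102 0 0.0562 0; 230 0.0102 0 0.0562 0; 230 0.0102 0 0.0562 0; 230 0.0102 0 0.0562 0; 230 0 0 0 0.0867; 230 0 0 0 0.0867; 230 0 0 0 0"
}}

```text
t: 8.12
eef_pos: [447.9, -15.6, 62.8]
ee_rot: [-0.707, -0.001, 0.001, 0.707]
force: [0.4, -0.2, -0.8]
grip_width: 0.27
```

```bash
python3 - <<'E'
from h import *
plan((447,-16),25,0.3)
m=camera_model("wrist")
p,d=camera("wrist"); cv2.imwrite("pics/w3.png",p[...,::-1]); np.savez("w3.npz",p=p,d=d,xyz=m["xyz"],att=m["attitude"])
p,d=camera("top"); np.savez("t3.npz",p=p,d=d);cv2.imwrite("pics/t3.png",cv2.resize(p[130:290,150:350],None,fx=3,fy=3)[...,::-1])
E
```

```text
t 8.125 tcp [447.9 -15.6  62.8] F [ 0.4 -0.2 -0.8] w 0.27
tool x,y,z cols [[1.0, 0.0, -0.003], [0.003, 0.0, 1.0], [0.0, -1.0, 0.0]]
shift mm (tool axes now) [-0.9 37.8 -0.4] roll -0.0025 j [-0.15 -0.19  2.22  0.    1.11 -1.73]
```

View pics/w3.png

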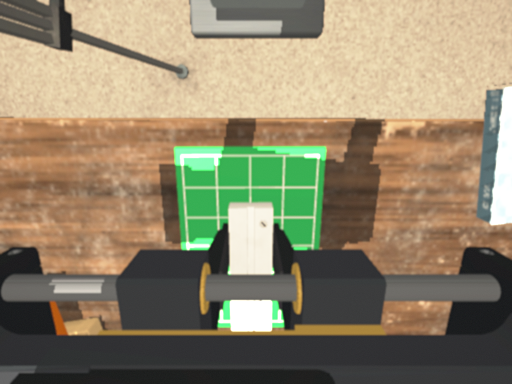

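View pics/t3.png

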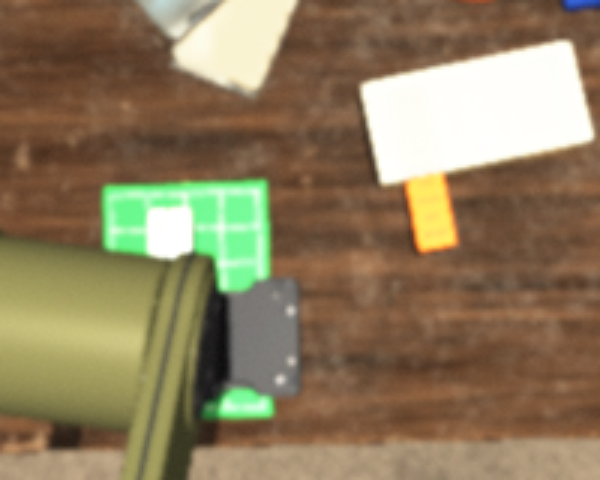

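The block is over the mat and aligned with it. Its near edge is at (250,203) in the wrist view and its far edge at (169,207) in the top crop. I'll work out its centre from these.

```bash
python3 - <<'E'
from h import *
z=np.load("w3.npz");m=dict(camera_model("wrist"),xyz=z["xyz"],attitude=z["att"]);t=camera_model("top")
print("near corners",ray(m,[229,273],[203.5,203],73).round(1).tolist(),"far corners",ray(t,[150+147/3,150+191/3],[130+209/3,130+207/3],73).round(1).tolist())
print("mat near edge",ray(m,[175,326],[148,147],4).round(1).tolist())
b=z["p"][...,2]; print(b[195:215,250], z["d"][206:230:4,250].round(0))
E
```

```text
near corners [[421.6, -28.0, 73.0], [421.2, -2.5, 73.0]] far corners [[538.0, -0.5, 73.0], [538.3, -30.3, 73.0]]
mat near edge [[398.2, -75.1, 4.0], [397.0, 43.6, 4.0]]
[162 170 181 187 187 186 182 181 179 181 186 200 223 234 237 236 236 236
 236 236] [173. 171. 171. 173. 174. 174.]
```

Call:
{"fn": "drive_tool", "kwargs": {
  "deltas": "230 0 0.02 0 0; 230 0 0.02 0 0; 230 0 0.01 0 0; 230 0 0.004 0 0; 230 0 0.001 0 0; 230 0 0 0 0"
}}

```text
t: 8.98
eef_pos: [448.2, -16.1, 8.3]
ee_rot: [0.707, 0.001, 0.0, -0.707]
force: [-1.0, -1.1, -1.0]
grip_width: 0.273
```

Call:
{"fn": "drive_tool", "kwargs": {
  "deltas": "230 0 0.001 0 0; 230 0 0 0 0"
}}

```text
t: 9.22
eef_pos: [447.8, -16.0, 6.9]
ee_rot: [0.707, 0.0, -0.0, -0.707]
force: [0.5, 0.2, -0.6]
grip_width: 0.268
```

Call:
{"fn": "drive_tool", "kwargs": {
  "deltas": "230 0 0.0005 0 0; 230 0 0 0 0"
}}

```text
t: 9.48
eef_pos: [447.5, -16.0, 6.1]
ee_rot: [0.707, 0.0, -0.0, -0.707]
force: [-0.8, 0.2, -0.6]
grip_width: 0.273
```

Call:
{"fn": "drive_tool", "kwargs": {
  "deltas": "230 0 0.0005 0 0; 230 0 0 0 0"
}}

```text
t: 9.72
eef_pos: [447.6, -16.0, 5.7]
ee_rot: [0.707, 0.0, -0.0, -0.707]
force: [0.4, 0.5, -0.5]
grip_width: 0.269
```

Call:
{"fn": "drive_tool", "kwargs": {
  "deltas": "180 0 0 0 0; 170 0 0 0 0; 150 0 0 0 0; 110 0 0 0 0; 80 0 0 0 0; 80 0 0 0 0; 80 0 -0.02 0 0; 80 0 -0.04 0 0; 80 0 -0.06 0 0; 80 0 -0.06 0 0"
}}

```text
t: 10.98
eef_pos: [447.1, -16.0, 187.1]
ee_rot: [-0.707, -0.0, 0.0, 0.707]
force: [1.6, 0.6, 0.1]
grip_width: 0.687
```

Call:
{"fn": "drive_tool", "kwargs": {
  "deltas": "80 0 0 0.06 0; 80 0 0 0.06 0; 80 0 0 0.06 0; 80 0 0 0.06 0; 80 0 0 0.06 0; 80 0 0 0 0; 80 0 0 0 0"
}}

```text
t: 11.85
eef_pos: [447.1, 283.7, 185.3]
ee_rot: [0.707, 0.0, -0.001, -0.707]
force: [0.2, -1.2, -0.1]
grip_width: 0.686
```

```bash
python3 - <<'E'
from h import *
s=env.state();print(s["t"],s["eef_pos"].round(1),s["force"].round(1))
p,d=camera("top");m=camera_model("top");cv2.imwrite("pics/t4.png",cv2.resize(p[130:290,150:350],None,fx=3,fy=3)[...,::-1])
h=cv2.cvtColor(p,cv2.COLOR_RGB2HSV)
w=((h[...,1]<70)&(h[...,2]>170)).astype(np.uint8);w=cv2.morphologyEx(w,cv2.MORPH_OPEN,np.ones((5,5)));w[:,:190]=0;w[:,240:]=0;w[:185]=0;w[275:]=0
v,u=np.nonzero(w);print("block",cv2.minAreaRect(ray(m,u,v,16)[:,:2].astype(np.float32)))
o=(h[...,0]>5)&(h[...,0]<25)&(h[...,1]>150); o[:180]=0;o[220:]=0;o[:,:275]=0;o[:,310:]=0
v,u=np.nonzero(o);print("gauge",ray(m,u,v,32)[:,:2].mean(0),"was 532.3 -193.0")
E
```

```text
11.85 [447.1 283.7 185.3] [ 0.2 -1.2 -0.1]
block ((480.4715576171875, -15.981614112854004), (30.31143569946289, 118.35545349121094), 89.27608489990234)
gauge [ 531.99451348 -192.95875561] was 532.3 -193.0
```

View pics/t4.png

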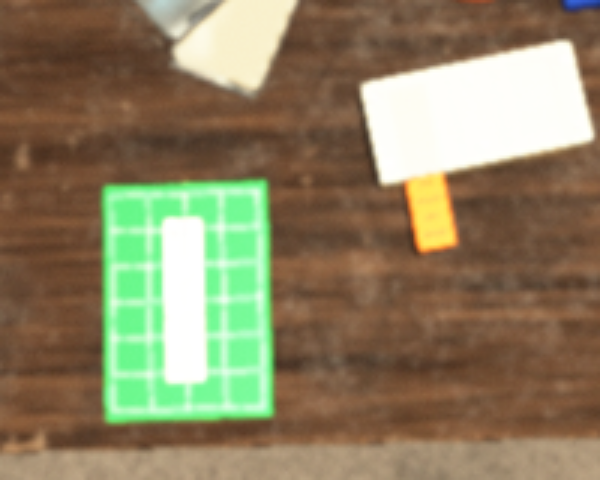

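The block lies in the middle of the mat, centred at about (185,300) in the crop. The gauge hasn't moved and the robot is clear.

```bash
python3 -c "
from cell import env
print(env.job_done())"
```

```text
the job is handed in; nothing more can be done
None
```

The splicing block is out of its channel and lying flat in the middle of the mat. I let go of it, moved the arm clear and handed the job in at about 12 s of the 48 s allowed; the hand-in gave no verdict.

**How it went:** I gripped the block across its width with the fingertips and drew it straight out by about 105 mm. I then carried it over the mat, lowered it and released it. The wrist force readings I got after each move stayed within about 2 N.

**Last check, from the top camera:**
- **Position:** the block's centre is at (480.5, -16.0) mm, within about 1 mm of the mat's centre.
- **Alignment:** its length is within about 1.5° of the mat's long sides.
- **Gauge bar:** it had moved by no more than 0.3 mm, which is within measurement noise.

**What disagreed or couldn't be checked:**
- **First wrist measurement:** the brightness threshold took in sunlit wood and gave a block width of 38.6 mm. I redid it on the blue channel, which gave about 26–28.5 mm, and used that result.
- **Scene camera:** the arm hid the block at the grasp, so I relied on the finger opening (25.7 mm) and the force readings there.
- **Touchdown:** I felt no clear contact on the mat, so the block may have dropped a millimetre or less on release. I didn't measure its tilt or height directly afterwards, but it looks flat in the picture.

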